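# Slide the spice jar home and latch the display case

## Robot

A 6-joint arm with a two-finger parallel gripper is mounted at the origin on the work surface. World frame = base frame: x ahead of the robot, y to its left, z up, the work surface at z = 0. Lengths are in m, angles in rad, forces in N, time in s.
With the tool pointing down it reaches from about 0.35 to 0.725 m from the base axis. Payload 4.3 kg.
Tool frame: the origin (TCP) lies on the centre line of the jaws, within the pads' length; the fingertips stand 14 mm ahead of it and the grasp point (between the pads) lies 5 mm behind it; z points along the fingers, y is the direction in which the jaws open and shut (so a half turn about z gives the same grasp; the last joint's range is limited). The gripper opens to 85 mm and grips with 20 to 120 N. Pads are 22 mm wide; open, the fingers measure 114 mm over their backs; the gripper's body (76 mm by 85 mm) begins 54 mm behind the grasp point. The pads swing forward as they close: fully open they stand 13 mm farther back than shut.
Start: joints at [1.131, 0.377, 0.081, 1.274, 0, 1.46], TCP at [0.186, 0.544, 0.245] pointing down, gripper open.
Joint ranges: [-2.72, 2.72], [-0.84, 1.66], [-1.02, 1.22], [-1.77, 2.12], [-1.37, 1.28], [-3.14, 3.14]. Speed limits (rad/s): [2.57, 2.57, 3.14, 3.14, 3.14, 3.14].

## Interface

Orientations are given as a rotation vector (axis times angle).
In Python, from workcell import robot, vision gives the robot as it stands. The module is installed in compiled form; this text tells all that it offers.
- The arm moves only by the shell command python3 -m creep 'ROWS'. ROWS is text: rows parted by semicolons, each of 7 numbers parted by spaces: the shift along the world's x, y, z in mm, then the turn, a rotation vector about the world's x, y, z in degrees, then the finger opening in mm, from 0 to 85.4. In form: tx ty tz wx wy wz fingers; .... A call has 1 to 20 rows; each row shifts and turns the pose as measured when the row begins; what a row does not reach is not made up. A row lasts 1/10 s, in which the tool goes at most 50 mm and 8.59 degrees, less where a joint would pass 70% of its speed; a pose out of reach is approached as far as the arm can. A call is refused whole if a number of a shift passes 50 or a number of a turn 8.59, either way. A call with a gripper value outside its range is refused whole. The fingers move at their own pace and stop on an object; the grip force is fixed at half the most. Time passes only in rows, so rows that do not move let the fingers close. It gives the time, the measured TCP pose, the force and the opening at its end, in the units of the state.
- robot.observe(): the state, without advancing time (a new reading comes with each control period).
- vision.camera(name): name is "scene" or "top" or "wrist"; returns a dict with "pixels" (400x640x3 uint8, red, green, blue), "z_map" (400x640 float32, m along the optical axis (not along the pixel's ray), 0 where there is no reading), "vertical_fov" (degrees; the focal length in pixels is half the picture's height over the tangent of half this angle, whatever the lens; pixels are square), "cx", "cy" (the principal point, pixels), "k1" (the pictures are not rectified: a ray, as slopes to the right and down, at radius r is drawn at 1 + k1 r^2 times it, then the intrinsics apply), "rvec" (rotation vector, rad) and "tvec" (3), from world to camera coordinates, as OpenCV has them. Camera axes: x right, y down, z forward; pixel columns grow to the right and rows downward; lengths in m; the calibration is good to about 2 mm. A picture is of the moment at which its call begins.
- robot.job_done(): hands the job in, once; it reports no verdict.
The state is a dict: "time": time; "q": joint angles; "joint_velocities": joint speeds; "tau": joint torques, N m; "eef_pos": TCP position; "tool_rot": TCP orientation; "force": force on the tool from outside, world axes, zero at the start; "wrist_torque": the same for the moment, N m; "finger_gap": finger opening in m.
Only numpy, scipy, OpenCV 4.12 (cv2) and the standard library are available. Lean on these libraries where they do the work, as an engineer would, in place of code of your own. Each camera call takes 0.05 s, during which the arm holds its last target. There are 200 camera calls.

## Task

The big jar stands proud in the open doorway of the spice display case on the counter: slide it back inside, upright and clear of the doorway, without bumping the small jars behind it. Then swing the door shut gently and press it home at the latch side until the sloped tongue rides over its keeper and snaps in, so that the door stays shut when you let go. It is a light acrylic case: never press on it or its door with more than 15 N (1.5 kg), do not slam the door, do not shut it against the jar, and leave the other things on the counter alone.

Things in the scene. Friction and masses are not known exactly. Their poses are not given: they have to be found in the camera images.
- case: Countertop display case, fixed: white base, aluminium posts, clear acrylic sides, back and roof; 200 deep (x) x 250 wide (y) x 145 mm high. Origin: centre of underside; x points from the doorway into the case, y left as seen looking in, z up. Front plane of the posts at x = -0.100, doorway y = -0.109 to 0.109, z = 0.014 (floor) to 0.129 (underside of front rail).
- door (a joint): Door angle (rad): 0 = flat along the front, grows as the free edge swings out of the case; 1.57 = straight out. Swings with under 1 N, stays where left. Latched it rests at 0.01 to 0.07. Not latched, a sprung plunger (black, inside the latch-side post, out to y = -0.082 of the case, 111 to 129 mm up; 2 to 5 N, met from about 0.12 on) throws it back out to 0.1 or more.
- door_hinge (a point): A point on the door's vertical hinge axis, 78 mm above the counter, at x = -0.122, y = 0.125 of the case frame: the left front corner as seen looking in. The axis lies in the plane of the door's outer face.
- door_stile (a point): On the outer face of the latch stile (24 mm wide aluminium edge bar of the 16 mm thick door), 208 mm from the hinge axis, 20 mm in from the free edge, 120 mm above the counter (the door spans 13 to 144 mm): press here. Its axes turn with the door: x points through the door from outer to inner face (closing direction), y to the hinge, z up.
- door_latch (a point): On the door's free edge where the brass tongue comes out, 70 mm above the counter. The tongue is 16 mm high, stands 11 mm out, sloped 45 degrees on its case side. Pressed at the stile it climbs the steel keeper beside the doorway at up to 10 N, then the push falls to 3 to 5 N while the nose crosses the 4 mm lip, and only then the tongue snaps out behind it.
- door_post (a point): Centre of the front of the latch-side post, 70 mm above the counter. The steel keeper beside it (lip up to 39 mm in front of this point, heights 52 to 88 mm) sits on slotted screws, set anywhere in 12 mm fore and aft, so the door position at which the tongue snaps in is not known beforehand. 1 to 2 mm past the snap the door meets a hard rubber stop on the keeper (15 N per mm).
- jar_mid (a point): Centre (half-way up) of the big glass jar with brass lid standing upright on the case's floor in the doorway: 80 mm in diameter, 95 mm high, 0.3 to 0.5 kg, friction 0.4 to 0.65 (pushed low it slides, pushed high it tips). This point is 61.5 mm above the counter.
- small_a_mid (a point): Centre of one of the two small jars standing in the back of the case, 48 mm in diameter, 75 mm high; to be left where it is.
- small_b_mid (a point): Centre of the other small jar in the back of the case, same size; to be left where it is.
- tub: Lidded tub on the counter, 132 x 162 mm, 87 mm high; origin at the centre of its underside; to be left alone.
- scoop: Steel spoon 190 mm long lying on the counter; origin at its middle; to be left alone.
Not all that is in view belongs to the job. Of the things that look like the part that bears jar_mid, the middle-sized one is meant.

How it is judged:
By the outcome, as a careful person would: the job done as asked, in the order asked, and still so for the second after the job is handed in, with the robot touching nothing.
It also fails if it takes over 72 s, if anything falls off the work surface, if the arm or the gripper's body presses on something with over 40 N, if the wrist force passes 120 N, or if a joint passes its speed limit or range.

## Working session

There is one attempt and no reset: what is moved stays moved. The work goes in short steps, Python scripts to look and compute and a shell command to move; the robot and the scene stay as the last step left them, time stands still between calls to the robot, and variables do not carry over. Pictures are saved under pics/ and viewed, about 8 in all and at most 12, crops included, and the job is handed in when it is done.

```bash
mkdir -p pics
cat > h.py <<'E'
import numpy as np, cv2
from workcell import robot, vision
def snap(n,f):
    c=vision.camera(n); cv2.imwrite(f'pics/{f}.png',c['pixels'][:,:,::-1]); np.save(f'pics/{f}.npy',c,allow_pickle=True); return c
def load(f): return np.load(f'pics/{f}.npy',allow_pickle=True).item()
def ray(c,u,v):
    f=200/np.tan(np.radians(c['vertical_fov'])/2)
    K=np.array([[f,0,c['cx']],[0,f,c['cy']],[0,0,1]]);k=float(c['k1'])
    d=np.array([(u-c['cx'])/f,(v-c['cy'])/f]); p=d.copy()
    for _ in range(50): p=d/(1+k*(p@p))
    R=cv2.Rodrigues(np.array(c['rvec'],float))[0]; t=np.array(c['tvec'],float).ravel()
    return -R.T@t, R.T@np.array([p[0],p[1],1])
def atz(c,u,v,z):
    o,d=ray(c,u,v); return o+d*(z-o[2])/d[2]
def dep(c,u,v):
    o,d=ray(c,u,v); z=float(np.median(c['z_map'][v-1:v+2,u-1:u+2])); return o+d*z
def tri(c1,p1,c2,p2):
    o1,d1=ray(c1,*p1);o2,d2=ray(c2,*p2)
    s=np.linalg.lstsq(np.c_[d1,-d2],o2-o1,rcond=None)[0]
    a,b=o1+d1*s[0],o2+d2*s[1]; return (a+b)/2,np.linalg.norm(a-b)
def proj(c,P):
    f=200/np.tan(np.radians(c['vertical_fov'])/2)
    R=cv2.Rodrigues(np.array(c['rvec'],float))[0]; p=R@np.array(P)+np.array(c['tvec'],float).ravel()
    s=p[:2]/p[2]; s=s*(1+float(c['k1'])*(s@s)); return f*s+[c['cx'],c['cy']]
E
python3 - <<'E'
from h import *
np.set_printoptions(precision=4,suppress=True)
for n in ('scene','top','wrist'):
    c=snap(n,n+'0'); print(n,{k:v for k,v in c.items() if k not in('pixels','z_map')}, ray(c,320,200)[0])
print(robot.observe())
E
```

```text
scene {'vertical_fov': 53.374438431314324, 'cx': 321.08948347054485, 'cy': 202.8073356268546, 'k1': -0.06559724426466049, 'rvec': array([ 1.2416,  2.4771, -0.7857]), 'tvec': array([ 0.4778, -0.2827,  1.35  ])} [1.0855 0.2283 0.9489]
top {'vertical_fov': 57.10654968633031, 'cx': 320.5602987831245, 'cy': 206.68986066249184, 'k1': -0.0772688192707433, 'rvec': array([ 2.1366, -2.0844,  0.1408]), 'tvec': array([-0.1375,  0.6113,  0.7826])} [ 0.4699 -0.1589  0.8712]
wrist {'vertical_fov': 64.78649473192787, 'cx': 318.8696821622114, 'cy': 200.6188688621459, 'k1': -0.053663514403952485, 'rvec': array([-2.3652, -1.6907, -0.2344]), 'tvec': array([-0.5751, -0.0345,  0.3778])} [0.1201 0.567  0.3726]
{'time': 0.15, 'q': array([ 1.1307,  0.3779,  0.08  ,  1.2744, -0.    ,  1.4605]), 'joint_velocities': array([ 0.0002, -0.0029,  0.0039, -0.0002, -0.001 ,  0.0011]), 'tau': array([  0.001 , -46.4036,  27.0171,   0.0139,  -0.0001,   0.    ]), 'eef_pos': array([0.186 , 0.5436, 0.2446]), 'tool_rot': array([-0.5156, -3.0986,  0.0023]), 'force': array([-0.3172,  0.2009,  0.6474]), 'wrist_torque': array([-0.0036,  0.0349,  0.0124]), 'finger_gap': 0.08511789341902565}
```

View pics/scene0.png

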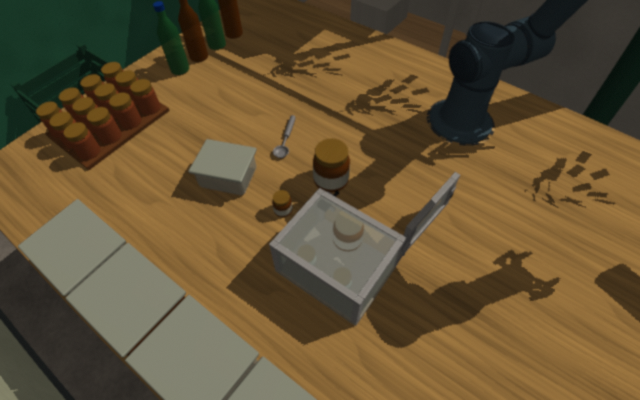

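View pics/top0.png

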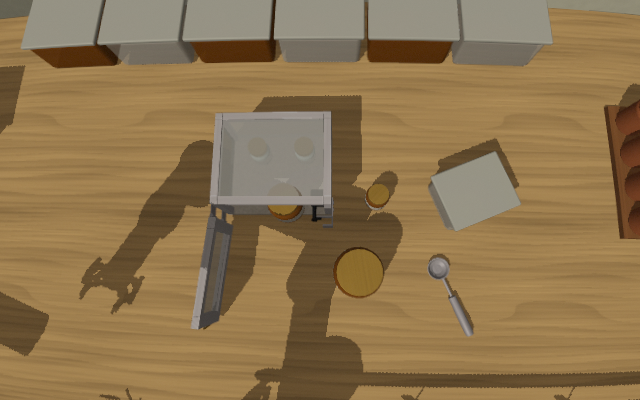

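Candidates for the big jar: doorway jar, top view (284,203); larger jar on the counter (358,272); small jar on the counter (377,195); two in the case (258,148), (304,148). The middle-sized one in the doorway fits. I'll check it in an enlarged crop.

Run:
```python
from h import *
c=load('top0')['pixels'][95:345,170:420,::-1]
c=cv2.resize(c,None,fx=2.4,fy=2.4,interpolation=cv2.INTER_CUBIC)
cv2.imwrite('pics/topcrop.png',np.clip(c*1.3,0,255).astype('u1'))
```

```text
(no output)
```

View pics/topcrop.png

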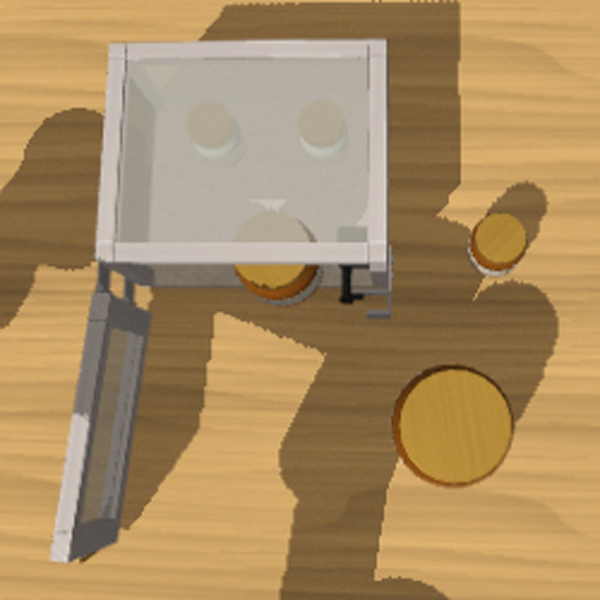

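Run:
```python
from h import *
c=load('scene0')['pixels'][130:330,250:480,::-1]
c=cv2.resize(c,None,fx=3,fy=3,interpolation=cv2.INTER_CUBIC)
cv2.imwrite('pics/scenecrop.png',np.clip(c*1.3,0,255).astype('u1'))
```

```text
(no output)
```

View pics/scenecrop.png

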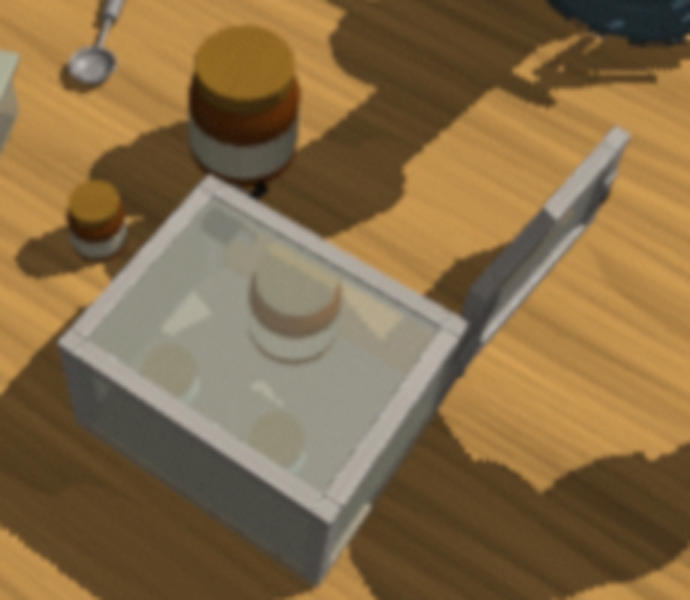

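Crop shows: the doorway jar's lid at about crop (276,250), half under the front rail; roof corners (108,45), (386,40), (390,262), (97,262); door free end (52–72,560); black plunger at (347,285), keeper (380,300). Scene crop: lid (297,285), small lids (170,370) and (275,437).

Run:
```python
from h import *
np.set_printoptions(precision=4,suppress=True)
t=load('top0');s=load('scene0')
T=lambda u,v:(170+u/2.4,95+v/2.4); S=lambda u,v:(250+u/3,130+v/3)
print('tri: BL,BR,FR,FL')
for a,b in (((108,45),(333,510)),((386,40),(65,345)),((390,262),(210,180)),((97,262),(466,326))):
    p=tri(t,T(*a),s,S(*b)); print(p, atz(t,*T(*a),.145)[:2], atz(s,*S(*b),.145)[:2])
print('lids');
for a,b,z in (((276,250),(297,285),.109),((213,127),(275,437),.089),((322,127),(170,370),.089)):
    print(tri(t,T(*a),s,S(*b)),atz(t,*T(*a),z)[:2], atz(s,*S(*b),z)[:2])
print('door free top', tri(t,T(62,560),s,S(622,131)), [atz(t,*T(*a),.144)[:2] for a in((52,560),(72,562),(80,412),(90,412),(95,292),(106,292))])
print('keeper etc',[atz(t,*T(*a),.088)[:2] for a in((368,317),(390,317))],[atz(t,*T(*a),.129)[:2] for a in((343,300),(363,300))])
print('bigjar',atz(t,*T(453,425),.14)[:2],dep(t,358,272),'small',dep(t,378,195))
```

```text
tri: BL,BR,FR,FL
(array([0.7932, 0.1043, 0.152 ]), np.float64(0.00020010738294383532)) [0.7964 0.1068] [0.7906 0.1033]
(array([ 0.8027, -0.1399,  0.1404]), np.float64(0.005959848833926782)) [ 0.8023 -0.1425] [ 0.8031 -0.135 ]
(array([ 0.6046, -0.1483,  0.1328]), np.float64(0.004576013274042978)) [ 0.6036 -0.1504] [ 0.6107 -0.1407]
(array([0.6   , 0.1022, 0.1366]), np.float64(0.0006365697004406713)) [0.5984 0.0995] [0.6053 0.1033]
lids
(array([ 0.6221, -0.0435,  0.0861]), np.float64(0.004841113967138653)) [ 0.6189 -0.0489] [ 0.6331 -0.0343]
(array([0.743 , 0.0219, 0.0775]), np.float64(0.0007639541766697199)) [0.7392 0.019 ] [0.7473 0.025 ]
(array([ 0.7449, -0.0821,  0.0756]), np.float64(0.0006303294872563064)) [ 0.7404 -0.0836] [ 0.75  -0.077]
door free top (array([0.3498, 0.1137, 0.139 ]), np.float64(0.0016934387226777664)) [array([0.3507, 0.1195]), array([0.35  , 0.1025]), array([0.4714, 0.1045]), array([0.4717, 0.096 ]), array([0.5726, 0.0995]), array([0.5729, 0.0899])]
keeper etc [array([ 0.5637, -0.1312]), array([ 0.5642, -0.1509])] [array([ 0.5728, -0.111 ]), array([ 0.5732, -0.128 ])]
bigjar [ 0.4704 -0.2049] [ 0.4705 -0.2041  0.1289] small [ 0.6413 -0.2506  0.0648]
```

```bash
python3 -m creep '16 -37 3 0 0 1.2 40;16 -37 3 0 0 1.2 40;16 -37 3 0 0 1.2 40;16 -37 3 0 0 1.2 40;16 -37 3 0 0 1.2 40;16 -37 3 0 0 1.2 40;16 -37 3 0 0 1.2 40;16 -37 3 0 0 1.2 40;16 -37 3 0 0 1.2 40;16 -37 3 0 0 1.2 40;16 -37 3 0 0 1.2 40;16 -37 3 0 0 1.2 40;16 -37 3 0 0 1.2 40;16 -37 3 0 0 1.2 40;16 -37 3 0 0 1.2 40;16 -37 3 0 0 1.2 40'
```

```text
time: 1.75
eef_pos: [0.4426, -0.0697, 0.2893]
tool_rot: [0.046, -3.14, 0.007]
force: [0.9, 1.2, 0.6]
finger_gap: 0.0398
```

```bash
python3 -m creep '0 3 0 0 -8.5 0 40;0 3 0 0 -8.5 0 40;0 3 0 0 -8.5 0 40;0 3 0 0 -8.5 0 40;0 3 -10 0 -8.5 0 40;0 3 -20 0 -8.5 0 40;0 2 -20 0 -8.5 0 40;0 0 -20 0 -4 0 40;0 0 -20 0 0 0 40'
python3 - <<'E'
from h import *
snap('wrist','w1'); print(robot.observe()['q'])
E
```

```text
time: 2.65
eef_pos: [0.4891, -0.0983, 0.3114]
tool_rot: [-0.063, 2.14, 0.018]
force: [-0.0, -0.2, -0.1]
finger_gap: 0.04
[-0.67072944 -0.43166185 -1.01916494  0.12380999  0.58412913 -0.45359042]
```

View pics/w1.png

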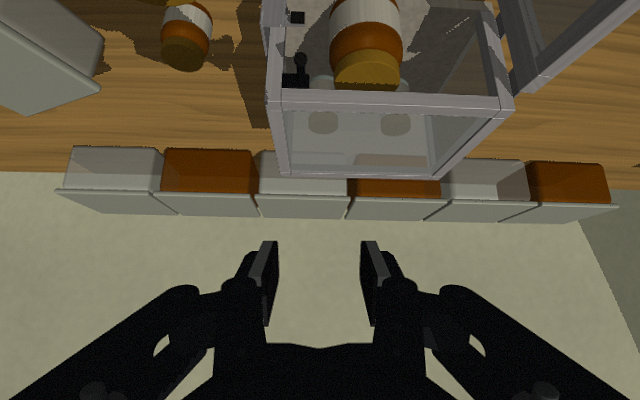

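Wrist view: jar lid centre ≈ (366,75), roof edge corners (280,172), (437,177); small jars through the roof (323,122), (395,124). View is upside-down (camera under the hand); the elbow limit kept it high, so I go down now.

```bash
python3 - <<'E'
from h import *
np.set_printoptions(precision=4,suppress=True)
w=load('w1')
print(atz(w,367,72,.109),dep(w,367,60),dep(w,330,122),'FR,FL',atz(w,268,103,.145),atz(w,514,97,.145),atz(w,280,172,.145),atz(w,437,177,.145),'small',atz(w,323,118,.089),atz(w,395,120,.089))
E
python3 -m creep '-2 10 -25 0 0 0 40;-2 10 -25 0 0 0 40;-2 10 -25 0 0 0 40;0 10 -25 0 0 0 40;0 8 -25 0 0 0 40;0 2 -25 0 0 0 40;0 0 -25 0 0 0 40;0 0 -20 0 0 0 40'
```

```text
[ 0.6009 -0.0456  0.109 ] [ 0.587  -0.0483  0.1065] [ 0.645  -0.0788  0.141 ] FR,FL [ 0.6074 -0.142   0.145 ] [0.5791 0.0877 0.145 ] [ 0.7851 -0.1418  0.145 ] [0.7862 0.0997 0.145 ] small [ 0.7219 -0.0818  0.089 ] [0.7195 0.0178 0.089 ]
time: 3.5
eef_pos: [0.5313, -0.0785, 0.1914]
tool_rot: [-0.11, 2.31, 0.106]
force: [-0.2, 0.1, 0.0]
finger_gap: 0.04
```

```bash
python3 -m creep '-8 10 -20 0 0 0 40;-8 10 -20 0 0 0 40;-8 10 -20 0 0 0 40;-4 3 -20 0 0 0 40'; python3 -c "
from h import *
print(robot.observe()['q'])"
```

```text
time: 3.9
eef_pos: [0.5371, -0.0598, 0.1398]
tool_rot: [-0.135, 2.383, 0.148]
force: [-0.1, -0.3, -0.7]
finger_gap: 0.04
[-0.47656799  0.01009439 -1.01923746 -0.09127819  0.4532371  -0.43941755]
```

```bash
cat > fk.py <<'E'
import numpy as np
from scipy.spatial.transform import Rotation as R
from scipy.optimize import least_squares
D=[([1.1307,.3779,.08,1.2744,0,1.4605],[.186,.5436,.2446],[-.5156,-3.0986,.0023]),
([-.67072944,-.43166185,-1.01916494,.12380999,.58412913,-.45359042],[.4891,-.0983,.3114],[-.063,2.14,.018]),
([-.47656799,.01009439,-1.01923746,-.09127819,.4532371,-.43941755],[.5371,-.0598,.1398],[-.135,2.383,.148])]
def fk(q,p):
    a,h,L1,L2,L3,s5,s6,b,o=p
    A=R.from_euler('z',q[0]); y=lambda t:R.from_euler('y',t)
    P=A.apply([a,0,h]); B=A*y(q[1]); P=P+B.apply([o,0,L1]); B=B*y(-q[2]); P=P+B.apply([L2,0,b])
    B=B*y(q[3])*R.from_euler('z',s5*q[4])*R.from_euler('x',s6*q[5])
    return P+B.apply([L3,0,0]), B*R.from_matrix([[0,0,1],[0,1,0],[-1,0,0]])
def fit():
    best=None
    for s5 in(1,-1):
        for s6 in(1,-1):
            f=lambda v:np.concatenate([fk(q,[*v[:5],s5,s6,*v[5:]])[0]-x for q,x,_ in D]+[.001*(v-[0,.3,.3,.3,.25,0,0])])
            r=least_squares(f,[0,.3,.3,.3,.25,0,0])
            if best is None or r.cost<best[0]: best=(r.cost,[*r.x[:5],s5,s6,*r.x[5:]])
    return best
if __name__=='__main__':
    np.set_printoptions(precision=4,suppress=True)
    c,p=fit(); print(c,np.array(p))
    for q,x,rv in D:
        P,B=fk(q,p); print(P-x,(B.inv()*R.from_rotvec(rv)).as_rotvec())
E
python3 fk.py
```

```text
0.002056123430591438 [ 0.0162  0.2651  0.4682  0.3831  0.4231  1.      1.      0.0806 -0.0078]
[ 0.0573 -0.027  -0.    ] [ 0. -0. -0.]
[ 0.0039  0.005  -0.    ] [ 0.0017 -0.0058 -0.003 ]
[-0.0037 -0.0071  0.    ] [-0.0001 -0.0001  0.0004]
```

```bash
python3 - <<'E'
s=open('fk.py').read()
s=s.replace('s6,b,o=p','s6,b,o,c,d=p').replace('[a,0,h]','[a,c,h]').replace('[L3,0,0]),','[L3,0,0]),').replace('*y(q[3])*','*y(q[3]); P=P+B.apply([d,0,0]); B=B*').replace('.25,0,0]','.2,0,0,.06,.08]')
open('fk.py','w').write(s)
E
python3 fk.py
```

```text
2.098902416034561e-08 [0.0277 0.2254 0.4074 0.3465 0.2968 1.     1.     0.0912 0.0382 0.0633
 0.034 ]
[ 0. -0. -0.] [ 0. -0. -0.]
[-0. -0. -0.] [ 0.0017 -0.0058 -0.003 ]
[0. 0. 0.] [-0.0001 -0.0001  0.0004]
```

```bash
cat >> fk.py <<'E'
LO=np.array([-2.72,-.84,-1.02,-1.77,-1.37,-3.14])+.01; HI=np.array([2.72,1.66,1.22,2.12,1.28,3.14])-.01
def ik(P,rv,p,q0):
    T=R.from_rotvec(rv)
    f=lambda q:np.concatenate([(fk(q,p)[0]-P)*5,(fk(q,p)[1].inv()*T).as_rotvec()])
    r=least_squares(f,np.clip(q0,LO+.001,HI-.001),bounds=(LO,HI)); return r.x,r.cost
def tool(th,yaw,flip=0):   # th below horizontal deg
    B=R.from_euler('zy',[yaw,th],degrees=True)*R.from_matrix([[0,0,1],[0,1,0],[-1,0,0]])
    return (B*R.from_euler('z',180*flip,degrees=True))
E
python3 - <<'E'
from fk import *
np.set_printoptions(precision=3,suppress=True)
c,p=fit()
for th in(30,40,45,50):
  for x,z in((.54,.05),(.56,.05),(.58,.05),(.61,.05)):
    for yaw in(0,20):
      q,co=ik([x,-.045,z],tool(th,yaw).as_rotvec(),p,[-.2,.2,-.9,.5,.1,0]); print(th,x,yaw,'%.5f'%co,q)
E
```

```text
30 0.54 0 0.06989 [-0.385  0.274 -1.01  -0.399  0.357 -0.312]
30 0.54 20 0.01583 [-0.677  0.476 -1.01  -0.414  0.948 -0.704]
30 0.56 0 0.05100 [-0.358  0.312 -1.01  -0.497  0.33  -0.271]
30 0.56 20 0.00893 [-0.635  0.489 -1.01  -0.533  0.909 -0.597]
30 0.58 0 0.03426 [-0.335  0.353 -1.01  -0.598  0.306 -0.236]
30 0.58 20 0.00368 [-0.596  0.505 -1.01  -0.646  0.866 -0.502]
30 0.61 0 0.01416 [-0.305  0.421 -1.01  -0.756  0.274 -0.191]
30 0.61 20 0.00002 [-0.54   0.533 -1.01  -0.804  0.795 -0.379]
40 0.54 0 0.02734 [-0.328  0.233 -1.01  -0.316  0.245 -0.265]
40 0.54 20 0.00396 [-0.606  0.368 -1.01  -0.284  0.778 -0.604]
40 0.56 0 0.01633 [-0.313  0.268 -1.01  -0.402  0.235 -0.241]
40 0.56 20 0.00091 [-0.573  0.386 -1.01  -0.384  0.753 -0.526]
40 0.58 0 0.00786 [-0.298  0.305 -1.01  -0.49   0.225 -0.219]
40 0.58 20 0.00000 [-0.542  0.407 -1.003 -0.47   0.726 -0.459]
40 0.61 0 0.00070 [-0.28   0.362 -1.01  -0.625  0.213 -0.189]
40 0.61 20 0.00000 [-0.504  0.444 -0.922 -0.451  0.704 -0.42 ]
45 0.54 0 0.01314 [-0.312  0.22  -1.01  -0.281  0.212 -0.254]
45 0.54 20 0.00065 [-0.576  0.33  -1.0
[... 199 characters left out ...]
.2   -0.215]
45 0.58 20 0.00000 [-0.521  0.379 -0.944 -0.301  0.678 -0.469]
45 0.61 0 0.00000 [-0.27   0.338 -0.979 -0.514  0.19  -0.193]
45 0.61 20 0.00000 [-0.486  0.42  -0.861 -0.282  0.66  -0.431]
50 0.54 0 0.00403 [-0.3    0.21  -1.01  -0.248  0.185 -0.247]
50 0.54 20 0.00000 [-0.549  0.305 -0.986 -0.158  0.652 -0.527]
50 0.56 0 0.00072 [-0.289  0.241 -1.01  -0.326  0.182 -0.23 ]
50 0.56 20 0.00000 [-0.523  0.334 -0.933 -0.152  0.641 -0.498]
50 0.58 0 0.00000 [-0.277  0.274 -0.993 -0.375  0.177 -0.215]
50 0.58 20 0.00000 [-0.499  0.364 -0.878 -0.142  0.63  -0.471]
50 0.61 0 0.00000 [-0.258  0.323 -0.906 -0.339  0.165 -0.199]
50 0.61 20 0.00000 [-0.467  0.408 -0.794 -0.123  0.616 -0.437]
```

```bash
cat >> fk.py <<'E'
def delta(P,T,n=None):
    from workcell import robot
    o=robot.observe(); d=(np.array(P)-o['eef_pos'])*1e3
    w=np.degrees((T*R.from_rotvec(o['tool_rot']).inv()).as_rotvec())
    print('shift',d.round(1),'turn',w.round(1),'force',o['force'].round(2),'pos',o['eef_pos'].round(4))
E
python3 - <<'E'
from fk import *
np.set_printoptions(precision=3,suppress=True)
c,p=fit()
for yaw in (10,15):
  for x,z,th in((.53,.12,50),(.53,.05,50),(.55,.05,50),(.57,.05,48),(.59,.05,46),(.615,.05,42)):
    q,co=ik([x,-.05,z],tool(th,yaw).as_rotvec(),p,[-.2,.2,-.9,.5,.1,0]); print(th,x,yaw,'%.5f'%co,q)
delta([.53,-.05,.12],tool(50,12))
E
```

```text
50 0.53 10 0.00002 [-0.466  0.047 -1.01  -0.054  0.455 -0.396]
50 0.53 10 0.00240 [-0.465  0.232 -1.01  -0.18   0.455 -0.421]
50 0.55 10 0.00021 [-0.442  0.258 -1.01  -0.262  0.442 -0.379]
48 0.57 10 0.00000 [-0.429  0.294 -1.006 -0.353  0.447 -0.35 ]
46 0.59 10 0.00000 [-0.416  0.331 -0.978 -0.404  0.45  -0.328]
42 0.615 10 0.00000 [-0.405  0.387 -0.96  -0.518  0.464 -0.299]
50 0.53 15 0.00000 [-0.524  0.081 -0.984  0.002  0.564 -0.471]
50 0.53 15 0.00065 [-0.524  0.261 -1.01  -0.168  0.565 -0.49 ]
50 0.55 15 0.00000 [-0.498  0.286 -0.997 -0.23   0.552 -0.444]
48 0.57 15 0.00000 [-0.483  0.321 -0.971 -0.283  0.558 -0.419]
46 0.59 15 0.00000 [-0.468  0.357 -0.942 -0.335  0.563 -0.394]
42 0.615 15 0.00000 [-0.456  0.41  -0.924 -0.451  0.581 -0.36 ]
shift [ -7.1   9.8 -19.8] turn [4.8 3.4 0. ] force [-0.11 -0.31 -0.7 ] pos [ 0.537 -0.06   0.14 ]
```

```bash
python3 -m creep '0 4 -15 3 4 0 30;0 4 -15 2 3 0 30;0 2 -15 0 0 0 30;0 0 -15 0 0 0 30;0 0 -15 0 0 0 30;0 0 -10 0 0 0 30'
python3 - <<'E'
from fk import *
np.set_printoptions(precision=3,suppress=True)
delta([.55,-.048,.05],tool(52,12)); from h import *; print(robot.observe()['q']); snap('top','t2')
w=load('t2')['pixels'][95:345,170:420,::-1]
cv2.imwrite('pics/t2c.png',np.clip(cv2.resize(w,None,fx=2.4,fy=2.4,interpolation=cv2.INTER_CUBIC)*1.3,0,255).astype('u1'))
E
```

```text
time: 4.5
eef_pos: [0.5377, -0.0449, 0.0497]
tool_rot: [-0.094, 2.502, 0.274]
force: [-0.7, 0.2, 1.0]
finger_gap: 0.0298
shift [12.3 -3.1  0.3] turn [-0.3 -2.1 -0.5] force [-0.68  0.16  0.95] pos [ 0.538 -0.045  0.05 ]
[-0.455  0.237 -0.993 -0.145  0.463 -0.413]
```

View pics/t2c.png

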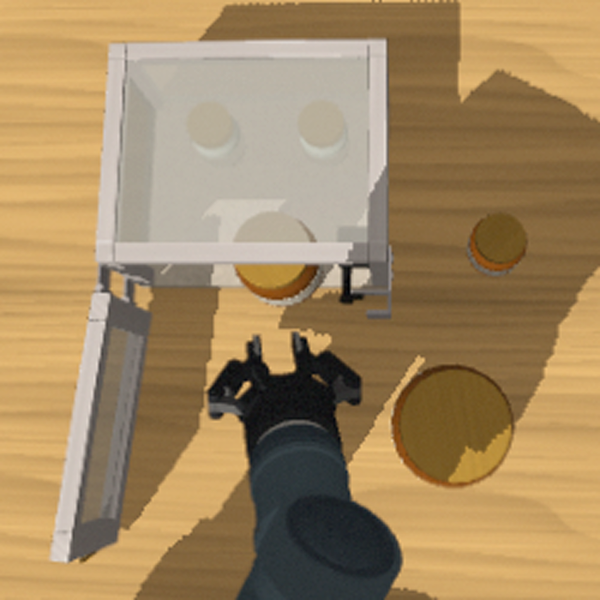

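```bash
python3 -m creep '0 -3 0 0 0 0 0;0 0 0 0 0 0 0;6 0 0 0 -1.5 0 0;6 0 0 0 -1.5 0 0;6 0 0 0 -1 0 0;4 0 0 0 -1 0 0'
python3 - <<'E'
from fk import *
delta([.57,-.047,.05],tool(48,12)); from h import *; print(robot.observe()['finger_gap']); snap('top','t3')
w=load('t3')['pixels'][170:270,200:360,::-1]
cv2.imwrite('pics/t3c.png',np.clip(cv2.resize(w,None,fx=5,fy=5,interpolation=cv2.INTER_CUBIC)*1.3,0,255).astype('u1'))
E
```

```text
time: 5.15
eef_pos: [0.5636, -0.0484, 0.0522]
tool_rot: [-0.108, 2.416, 0.266]
force: [0.6, -0.5, -0.0]
finger_gap: -0.0
shift [ 6.4  1.4 -2.2] turn [-0.3 -1.1 -0.7] force [ 0.58 -0.47 -0.01] pos [ 0.5636 -0.0484  0.0522]
-6.037374620932097e-06
```

View pics/t3c.png

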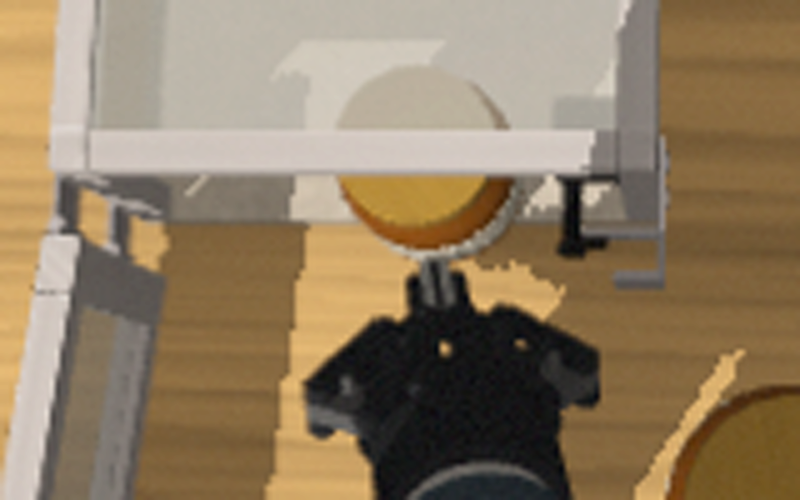

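Run:
```python
from h import *
np.set_printoptions(precision=4,suppress=True)
t=load('t3')
for u,v in((316,243),(318,246),(312,238),(306,236),(264,248),(318,249)): print(u,v,dep(t,u,v))
print('plunger',[dep(t,u,v) for u,v in((314,214),(314,218),(319,218))],'jarlid',dep(t,282,210))
print('keeper',dep(t,326,226),dep(t,332,215), 'jar front lid', atz(t,200+425/5,170+227/5,.109))
```

```text
316 243 [ 0.5278 -0.1176  0.1072]
318 246 [ 0.5221 -0.1216  0.1004]
312 238 [ 0.5386 -0.1084  0.1001]
306 236 [ 0.5428 -0.0953  0.0964]
264 248 [ 0.5134 -0.0125  0.1246]
318 249 [ 0.516  -0.1216  0.0979]
plunger [array([ 0.5863, -0.1124,  0.1225]), array([ 0.5775, -0.1129,  0.1256]), array([ 0.5868, -0.1201,  0.0626])] jarlid [ 0.5956 -0.0434  0.1078]
keeper [ 0.5677 -0.1365  0.0755] [ 0.5906 -0.1492  0.0865] jar front lid [ 0.584  -0.0504  0.109 ]
```

```bash
python3 -m creep '0 0 -1 3.5 0.5 -4 0;0 1 -1 3.5 0.5 -4 0;4 0 0 0 -1 0 0;4 0 0 0 -1 0 0;4 0 0 0 -1 0 0;4 0 0 0 -1 0 0'; python3 -m creep '3 0 0 0 -0.5 0 0;3 0 0 0 -0.5 0 0'
```

```text
time: 5.8
eef_pos: [0.5935, -0.0542, 0.0561]
tool_rot: [0.101, 2.351, 0.359]
force: [-2.2, -0.5, -0.8]
finger_gap: -0.0001
time: 6.0
eef_pos: [0.6011, -0.0549, 0.0562]
tool_rot: [0.096, 2.333, 0.358]
force: [-1.9, -0.1, -0.0]
finger_gap: -0.0002
```

Run:
```python
from h import *
np.set_printoptions(precision=4,suppress=True)
snap('top','t4')
w=load('t4')['pixels'][130:250,200:360,::-1]
cv2.imwrite('pics/t4c.png',np.clip(cv2.resize(w,None,fx=5,fy=5,interpolation=cv2.INTER_CUBIC)*1.3,0,255).astype('u1'))
t=load('t4')
from fk import *
delta([.611,-.05,.052],tool(42,12))
z=t['z_map']
pts=[dep(t,u,v) for u in range(308,322,2) for v in range(214,246,3)]
print(np.array([p for p in pts if p[2]>.09]))
```

```text
shift [ 9.4  5.  -4.4] turn [-8.2 -3.8  6. ] force [-0.81  0.15 -0.7 ] pos [ 0.6016 -0.055   0.0564]
[[ 0.5567 -0.0999  0.1066]
 [ 0.5495 -0.1007  0.1147]
 [ 0.5392 -0.1041  0.1568]
 [ 0.5327 -0.1049  0.1637]
 [ 0.5262 -0.1057  0.1723]
 [ 0.52   -0.1064  0.1791]
 [ 0.5716 -0.1025  0.0904]
 [ 0.5497 -0.1048  0.1142]
 [ 0.5399 -0.1076  0.1505]
 [ 0.5334 -0.1083  0.1578]
 [ 0.5267 -0.1092  0.1675]
 [ 0.5204 -0.1099  0.175 ]
 [ 0.5862 -0.1083  0.1223]
 [ 0.5799 -0.1085  0.1225]
 [ 0.5742 -0.1085  0.1189]
 [ 0.5716 -0.1068  0.091 ]
 [ 0.5649 -0.1071  0.0925]
 [ 0.5585 -0.1073  0.0921]
 [ 0.5501 -0.1087  0.1108]
 [ 0.5431 -0.1095  0.1188]
 [ 0.534  -0.1118  0.152 ]
 [ 0.5274 -0.1126  0.1609]
 [ 0.5208 -0.1134  0.171 ]
 [ 0.5862 -0.1125  0.1229]
 [ 0.5799 -0.1127  0.1236]
 [ 0.5735 -0.113   0.1245]
 [ 0.5645 -0.1116  0.0967]
 [ 0.5582 -0.1118  0.0961]
 [ 0.5515 -0.1122  0.0991]
 [ 0.5434 -0.1134  0.1163]
 [ 0.5369 -0.1139  0.1207]
 [ 0.5285 -0.1157  0.1486]
 [ 0.5217 -0.1166  0.1598]
 [ 0.5645 -0.1159  0.0975]
 [ 0.5582 -0.1161  0.0973]
 [ 0.5518 -0.1163  0.0974]
 [ 0.5446 -0.117   0.1054]
 [ 0.5387 -0.1169  0.1008]
 [ 0.5651 -0.12    0.0936]
 [ 0.5579 -0.1205  0.1   ]
 [ 0.5518 -0.1206  0.098 ]
 [ 0.5452 -0.1209  0.1005]
 [ 0.5652 -0.1242  0.0934]
 [ 0.5581 -0.1247  0.0998]
 [ 0.5519 -0.1248  0.0979]
 [ 0.5459 -0.1248  0.094 ]]
```

View pics/t4c.png

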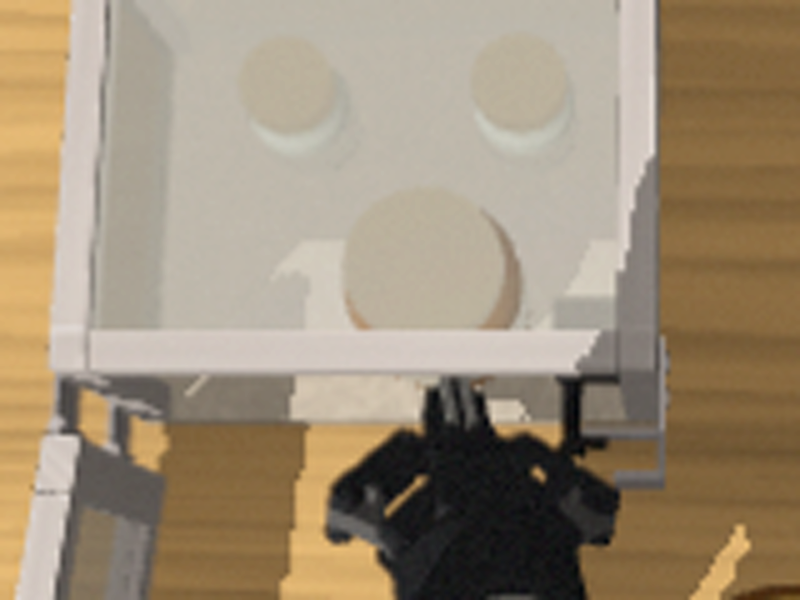

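Jar lid now at crop (425,268), i.e. image (285,184), inside the rail; right knuckle is under the plunger and close to the keeper lip.

Run:
```python
from h import *
t=load('t4')
a=atz(t,285,130+268/5,.109);print(a)
# case frame from roof corners
y=.03;c=np.array([.700,-.0215]);d=a[:2]-c;print([np.cos(y)*d[0]+np.sin(y)*d[1],-np.sin(y)*d[0]+np.cos(y)*d[1]])
t=load('top0');print(atz(t,285,95+250/2.4,.109))
```

```text
[ 0.65288751 -0.04731185  0.109     ]
[np.float64(-0.047865528317564666), np.float64(-0.02438706955619766)]
[ 0.61891513 -0.04887034  0.109     ]
```

```bash
python3 -m creep '-6 4 -3 0 0 0 0;0 4 0 0 0 0 0;4 0 0 0 -0.5 0 0;4 0 0 0 -0.5 0 0;4 0 0 0 -0.5 0 0;3 0 0 0 0 0 0;0 0 0 0 0 0 0'
python3 - <<'E'
from h import *
np.set_printoptions(precision=4,suppress=True)
snap('top','t5'); o=robot.observe(); print(o['eef_pos'],o['force'])
g=lambda f:cv2.cvtColor(load(f)['pixels'],cv2.COLOR_RGB2GRAY).astype('f4')[150:195,262:308]
print(cv2.phaseCorrelate(np.ascontiguousarray(g('t4')),np.ascontiguousarray(g('t5'))))
E
```

```text
time: 6.75
eef_pos: [0.6169, -0.0484, 0.0553]
tool_rot: [0.086, 2.31, 0.361]
force: [-0.6, -0.4, 0.3]
finger_gap: -0.0003
[ 0.6169 -0.0485  0.0554] [-0.6693  0.2105 -0.2776]
((-0.24064111662249488, -5.815425941645191), 0.4382138234597665)
```

```bash
python3 -m creep '-8 0 0 0 0 0 0;-10 0 0 0 0 0 0;-12 0 0 0 0 0 0;-12 0 0 0 0 0 0;-12 0 0 0 2 0 0;-12 2 0 0 3 0 0;-12 2 5 0 4 0 0;-10 2 15 0 5 0 0;-5 2 25 0 5 0 0;0 0 30 0 5 0 0;0 0 35 0 5 0 0;0 0 35 0 5 0 0;0 0 35 0 5 0 0;0 0 20 0 5 0 0'
python3 - <<'E'
from fk import *
from h import *
delta([.38,.2,.25],R.from_rotvec([0,np.pi,0])); snap('top','t6')
w=load('t6')['pixels'][95:345,170:420,::-1]
cv2.imwrite('pics/t6c.png',np.clip(cv2.resize(w,None,fx=2.4,fy=2.4,interpolation=cv2.INTER_CUBIC)*1.3,0,255).astype('u1'))
E
```

```text
time: 8.2
eef_pos: [0.5245, -0.05, 0.2731]
tool_rot: [-0.275, -3.094, -0.385]
force: [1.0, -0.4, -0.7]
finger_gap: 0.0003
shift [-144.5  250.   -23.1] turn [-14.1  -0.6  10.1] force [ 1.02 -0.44 -0.66] pos [ 0.5245 -0.05    0.2731]
```

View pics/t6c.png

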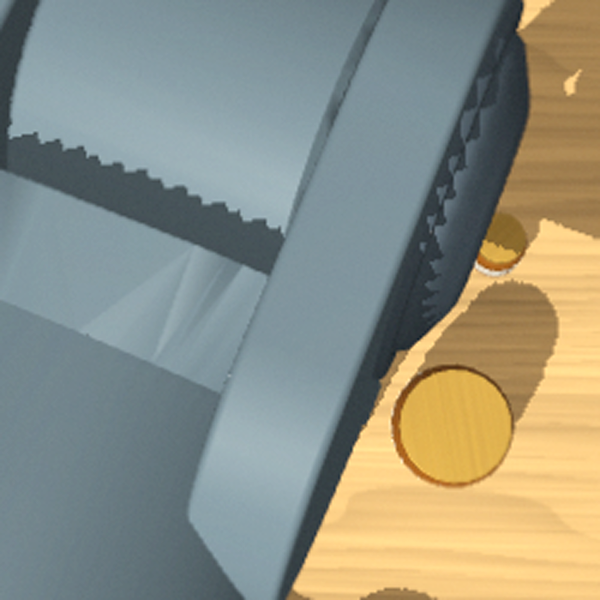

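```bash
python3 -m creep '-15 25 0 -1.6 0 1.1 0;-15 25 0 -1.6 0 1.1 0;-15 25 0 -1.6 0 1.1 0;-15 25 0 -1.6 0 1.1 0;-15 25 0 -1.6 0 1.1 0;-15 25 0 -1.6 0 1.1 0;-15 25 0 -1.6 0 1.1 0;-15 25 0 -1.6 0 1.1 0;-15 25 0 -1.3 0 1.1 0;-15 25 0 0 0 0 0;0 0 0 0 0 0 0'
python3 - <<'E'
from fk import *
from h import *
np.set_printoptions(precision=4,suppress=True)
delta([.375,.17,.12],R.from_rotvec([0,np.pi,0])); snap('top','t7')
w=load('t7')['pixels'][95:345,170:420,::-1]
cv2.imwrite('pics/t7c.png',np.clip(cv2.resize(w,None,fx=2.4,fy=2.4,interpolation=cv2.INTER_CUBIC)*1.3,0,255).astype('u1'))
E
```

```text
time: 9.35
eef_pos: [0.3698, 0.2031, 0.2782]
tool_rot: [0.003, 3.141, -0.003]
force: [-0.0, -1.1, -0.8]
finger_gap: -0.0001
shift [   5.2  -33.1 -158.2] turn [0.1 0.  0.1] force [-0.05 -1.14 -0.81] pos [0.3698 0.2031 0.2782]
```

View pics/t7c.png

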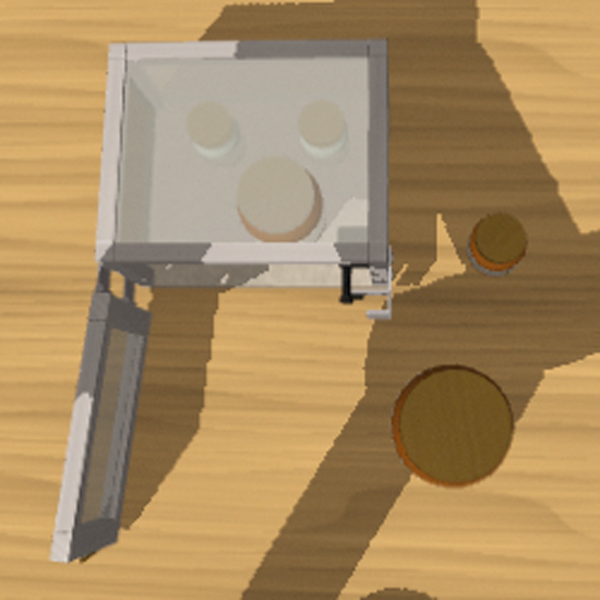

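```bash
python3 -m creep '0 0 -30 0 0 0 0;0 0 -35 0 0 0 0;0 0 -35 0 0 0 0;0 0 -35 0 0 0 0;0 0 -25 0 0 0 0;0 -12 0 0 0 0 0;0 -12 0 0 0 0 0;0 -12 0 0 0 0 0;0 -8 0 0 0 0 0;0 -6 0 0 0 0 0'
python3 - <<'E'
import numpy as np
# path: tool point stays off outer face; finger half width ~12 => print arc points of contact for hinge H
H=np.array([.574,.100]);yaw=.03
for th in np.arange(1.6,-.01,-.2):
    t=np.array([-np.sin(th+yaw*0),-np.cos(th)]); Rm=np.array([[np.cos(yaw),-np.sin(yaw)],[np.sin(yaw),np.cos(yaw)]])
    n=Rm@[-np.cos(th),np.sin(th)]; print(round(th,2),(H+.208*(Rm@t)+.012*n).round(4), 'push dir',(-n).round(2))
E
```

```text
time: 10.4
eef_pos: [0.3737, 0.1413, 0.1134]
tool_rot: [0.024, 3.134, -0.0]
force: [-0.1, 0.3, 0.7]
finger_gap: 0.0001
1.6 [0.366  0.1118] push dir [ 0. -1.]
1.4 [0.3678 0.0703] push dir [ 0.2  -0.98]
1.2 [0.3778 0.0299] push dir [ 0.39 -0.92]
1.0 [ 0.3956 -0.0077] push dir [ 0.57 -0.82]
0.8 [ 0.4206 -0.041 ] push dir [ 0.72 -0.7 ]
0.6 [ 0.4517 -0.0686] push dir [ 0.84 -0.54]
0.4 [ 0.4876 -0.0896] push dir [ 0.93 -0.36]
0.2 [ 0.527 -0.103] push dir [ 0.99 -0.17]
0.0 [ 0.5682 -0.1083] push dir [1.   0.03]
```

```bash
python3 -m creep '-1 -8 0 0 0 0 0;-1 -8 0 0 0 0 0;-1 -8 0 0 0 0 0;-1 -8 0 0 0 0 0;-1 -8 0 0 0 0 0;0 -8 0 0 0 0 0;0 -8 0 0 0 0 0;0 -8 0 0 0 0 0;1 -8 0 0 0 0 0;1 -8 0 0 0 0 0'; python3 -m creep '2 -7 0 0 0 0 0;2 -7 0 0 0 0 0;3 -7 0 0 0 0 0;3 -7 0 0 0 0 0;4 -7 0 0 0 0 0;4 -7 0 0 0 0 0'
```

```text
time: 11.4
eef_pos: [0.372, 0.0547, 0.1145]
tool_rot: [0.024, 3.13, 0.002]
force: [-0.3, 0.7, 0.5]
finger_gap: -0.0006
time: 12.0
eef_pos: [0.3914, 0.0087, 0.1145]
tool_rot: [0.025, 3.13, 0.002]
force: [0.5, 0.4, 0.4]
finger_gap: -0.0
```

```bash
cat >> h.py <<'E'
def door(f):
    t=snap('top',f); pts=[]
    for u in range(175,345):
        for v in range(190,345,1):
            if t['z_map'][v,u]>0:
                p=dep(t,u,v)
                if .137<p[2]<.150 and p[0]<.585: pts.append(p)
    pts=np.array(pts); H=np.array([.574,.100])
    d=pts[:,:2]-H; r=np.hypot(*d.T); th=np.arctan2(-d[:,0],-d[:,1])+.03
    for a in np.arange(.04,.24,.03):
        m=(r>a)&(r<a+.03)
        if m.sum(): print('r%.2f n%d th min %.3f med %.3f max %.3f'%(a,m.sum(),th[m].min(),np.median(th[m]),th[m].max()))
E
python3 -c "
from h import *
door('d1')"
```

```text
r0.04 n127 th min 0.578 med 0.852 max 1.014
r0.07 n119 th min 0.804 med 0.920 max 1.019
r0.10 n117 th min 0.870 med 0.949 max 1.020
r0.13 n118 th min 0.909 med 0.964 max 1.020
r0.16 n125 th min 0.931 med 0.975 max 1.022
r0.19 n85 th min 0.946 med 0.974 max 1.025
```

```bash
python3 -m creep '4 -7 0 0 0 0 0;5 -6.5 0 0 0 0 0;5 -6 0 0 0 0 0;5.5 -6 0 0 0 0 0;5.5 -5.5 0 0 0 0 0;6 -5 0 0 0 0 0;6 -5 0 0 0 0 0;6.5 -4.5 0 0 0 0 0;6.5 -4 0 0 0 0 0;6.5 -4 0 0 0 0 0;7 -3.5 0 0 0 0 0'; python3 -c "
from h import *
door('d2')"
```

```text
time: 13.15
eef_pos: [0.4601, -0.0543, 0.1139]
tool_rot: [0.026, 3.132, 0.0]
force: [-0.8, -0.2, 0.4]
finger_gap: -0.0001
r0.04 n119 th min 0.138 med 0.394 max 0.555
r0.07 n90 th min 0.339 med 0.438 max 0.571
r0.10 n10 th min 0.406 med 0.423 max 0.440
r0.19 n52 th min 0.480 med 0.511 max 0.537
r0.22 n3 th min 0.501 med 0.508 max 0.513
```

```bash
python3 -m creep '5 -7 0 0 0 0 0;5 -7 0 0 0 0 0;5 -6 0 0 0 0 0;5 -5 0 0 0 0 0;6 -4 0 0 0 0 0;6 -3 0 0 0 0 0;5 -2 0 0 0 0 0;4 -2 0 0 0 0 0;4 -1 0 0 0 0 0'; python3 -c "
from h import *
door('d3')"
```

```text
time: 14.1
eef_pos: [0.5102, -0.0951, 0.1138]
tool_rot: [0.026, 3.131, 0.001]
force: [-0.3, 0.1, 0.2]
finger_gap: 0.0Traceback (most recent call last):
  File "<string>", line 3, in <module>
    door('d3')
    ~~~~^^^^^^
  File "h.py", line 33, in door
    d=pts[:,:2]-H; r=np.hypot(*d.T); th=np.arctan2(-d[:,0],-d[:,1])+.03
      ~~~^^^^^^
IndexError: too many indices for array: array is 1-dimensional, but 2 were indexed
```

```bash
python3 -m creep '3 -2 0 0 0 0 0;3 -2 0 0 0 0 0;3 -2 0 0 0 0 0;2 -1.5 0 0 0 0 0;2 -1 0 0 0 0 0'; python3 -m creep '2 -1 0 0 0 0 0;2 -1 0 0 0 0 0;1.5 0 0 0 0 0 0'; python3 -m creep '1.5 0 0 0 0 0 0;1.5 0 0 0 0 0 0'
```

```text
time: 14.65
eef_pos: [0.5245, -0.1038, 0.1137]
tool_rot: [0.025, 3.131, 0.001]
force: [0.0, 0.4, 0.5]
finger_gap: -0.0002
time: 14.95
eef_pos: [0.5305, -0.1062, 0.1138]
tool_rot: [0.026, 3.131, 0.001]
force: [-0.4, 0.6, 0.1]
finger_gap: -0.0003
time: 15.15
eef_pos: [0.5337, -0.1062, 0.1138]
tool_rot: [0.026, 3.131, 0.001]
force: [-0.2, -0.3, 0.8]
finger_gap: -0.0002
```

```bash
for i in 1 ; do python3 -m creep '1 0 0 0 0 0 0;1 0 0 0 0 0 0'; python3 -m creep '1 0 0 0 0 0 0;1 0 0 0 0 0 0';python3 -m creep '1 0 0 0 0 0 0;1 0 0 0 0 0 0'; done | grep -E 'eef|force'
```

```text
eef_pos: [0.5359, -0.1062, 0.1137]
force: [-0.7, -0.2, -0.6]
eef_pos: [0.5381, -0.1061, 0.1137]
force: [0.1, 0.6, 0.3]
eef_pos: [0.5402, -0.1061, 0.1138]
force: [-0.9, -0.3, -0.1]
```

```bash
(python3 -m creep '1 0 0 0 0 0 0;1 0 0 0 0 0 0'; python3 -m creep '1 0 0 0 0 0 0'; python3 -m creep '1 0 0 0 0 0 0') | grep -E 'eef|force'
```

```text
eef_pos: [0.5423, -0.1061, 0.1137]
force: [0.3, -0.4, -0.3]
eef_pos: [0.5429, -0.106, 0.1136]
force: [-3.0, 0.4, 1.1]
eef_pos: [0.5432, -0.1059, 0.1135]
force: [-1.8, -0.1, 1.3]
```

```bash
(python3 -m creep '1.5 0 0 0 0 0 0;1.5 0 0 0 0 0 0'; python3 -m creep '2 0 0 0 0 0 0;2 0 0 0 0 0 0') | grep -E 'eef|force'
```

```text
eef_pos: [0.5437, -0.1056, 0.1128]
force: [-5.4, 0.1, 0.8]
eef_pos: [0.5441, -0.105, 0.1116]
force: [-6.6, -0.7, 1.3]
```

```bash
(python3 -m creep '2.5 -0.3 0.5 0 0 0 0;2.5 -0.3 0.5 0 0 0 0'; python3 -m creep '2.8 -0.3 0.5 0 0 0 0;2.8 -0.3 0.5 0 0 0 0'; python3 -m creep '3 -0.3 0.5 0 0 0 0') | grep -E 'eef|force'
```

```text
eef_pos: [0.5449, -0.1048, 0.1112]
force: [-7.1, -0.2, 2.8]
eef_pos: [0.5458, -0.1046, 0.1107]
force: [-6.8, 0.2, 2.9]
eef_pos: [0.5463, -0.1045, 0.1105]
force: [-8.3, 0.8, 3.4]
```

```bash
(python3 -m creep '3 -0.4 1 0 0 0 0;3 -0.4 1 0 0 0 0'; python3 -m creep '3 -0.4 1 0 0 0 0;3 -0.4 1 0 0 0 0';  python3 -m creep '3 -0.4 1 0 0 0 0') | grep -E 'eef|force'
```

```text
eef_pos: [0.5467, -0.1044, 0.1105]
force: [-7.6, -0.3, 2.4]
eef_pos: [0.5471, -0.1045, 0.1108]
force: [-8.2, -0.5, 1.0]
eef_pos: [0.5472, -0.1045, 0.1108]
force: [-7.8, 0.3, 2.0]
```

```bash
(python3 -m creep '3.4 -0.4 1 0 0 0 0;3.4 -0.4 1 0 0 0 0'; python3 -m creep '3.6 -0.4 1 0 0 0 0;3.6 -0.4 1 0 0 0 0';  python3 -m creep '3.8 -0.4 1 0 0 0 0') | grep -E 'eef|force'
```

```text
eef_pos: [0.5478, -0.1045, 0.1111]
force: [-7.9, -0.2, 2.2]
eef_pos: [0.549, -0.1045, 0.1113]
force: [-4.0, 0.0, 0.4]
eef_pos: [0.551, -0.1046, 0.1114]
force: [-3.8, 0.6, -1.0]
```

```bash
(python3 -m creep '2 -0.3 0.3 0 0 0 0'; python3 -m creep '2 -0.3 0.3 0 0 0 0';  python3 -m creep '2 -0.3 0.3 0 0 0 0';  python3 -m creep '2 -0.3 0.3 0 0 0 0') | grep -E 'eef|force'
```

```text
eef_pos: [0.5531, -0.1048, 0.1115]
force: [-0.5, 0.7, -0.6]
eef_pos: [0.5538, -0.1048, 0.1114]
force: [-9.9, 0.0, 4.0]
eef_pos: [0.5537, -0.1048, 0.1115]
force: [-9.1, 0.7, 4.8]
eef_pos: [0.5535, -0.1048, 0.1116]
force: [-8.9, 0.1, 3.6]
```

```bash
python3 -m creep '-1 0 0 0 0 0 0;-2 0 0 0 0 0 0;-4 0 0 0 0 0 0;-8 0 0 0 0 0 0;-12 5 0 0 0 0 0;-15 10 5 0 0 0 0;-15 10 20 0 0 0 0;-15 10 35 0 0 0 0;-10 15 35 0 0 0 0;-10 30 35 0 0 0 0;0 40 20 0 0 0 0;0 40 0 0 0 0 0;0 40 0 0 0 0 0;0 40 0 0 0 0 0;0 40 0 0 0 0 0;0 30 0 0 0 0 0;0 0 0 0 0 0 0'
python3 - <<'E'
from h import *
door('d4'); w=load('d4')['pixels'][95:345,170:420,::-1]
cv2.imwrite('pics/d4c.png',np.clip(cv2.resize(w,None,fx=2.4,fy=2.4,interpolation=cv2.INTER_CUBIC)*1.3,0,255).astype('u1'))
E
```

```text
time: 20.15
eef_pos: [0.4581, 0.2151, 0.2716]
tool_rot: [-0.042, -3.065, -0.023]
force: [-0.0, -0.4, -0.4]
finger_gap: -0.0
r0.04 n70 th min -0.194 med -0.075 max 0.005
r0.07 n78 th min -0.110 med -0.037 max 0.024
r0.10 n91 th min -0.076 med -0.012 max 0.037
r0.13 n94 th min -0.039 med 0.007 max 0.043
r0.16 n108 th min -0.031 med 0.007 max 0.048
r0.19 n116 th min -0.025 med 0.017 max 0.051
r0.22 n21 th min -0.015 med 0.024 max 0.051
```

View pics/d4c.png

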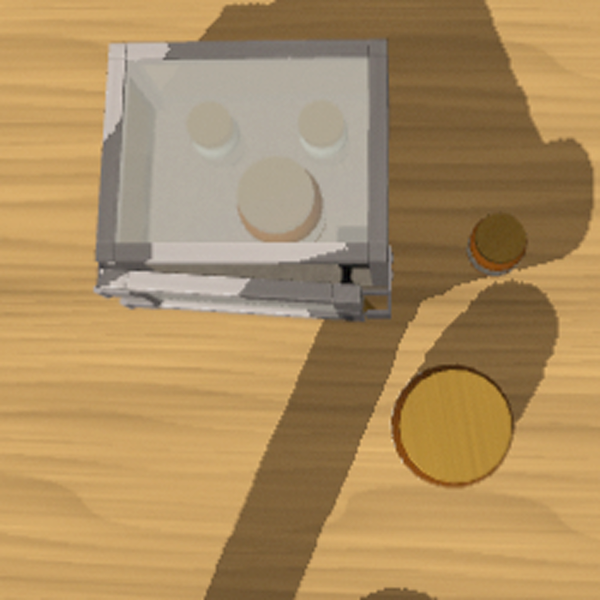

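```bash
python3 -c "
from h import *
door('d5'); print(robot.observe()['time']); print(robot.job_done())" | tail -4
```

```text
r0.22 n19 th min -0.015 med 0.024 max 0.051
20.25
the job is handed in; nothing more can be done
None
```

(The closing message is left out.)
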